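Seat the carriage board of a prosthetics bench jig and lock it

ROBOT

A 7-joint arm with a two-finger parallel gripper is mounted at the origin on the work surface. World frame = base frame: x ahead of the robot, y to its left, z up, the work surface at z = 0. Lengths are in m, angles in degrees, forces in N, time in s.
With the tool pointing down it reaches from about 0.35 to 0.9 m from the base axis. Payload 8.1 kg.
Tool frame: the origin (TCP) lies on the front face of the gripper's body, between the roots of the fingers; the fingertips stand 73 mm ahead of it and the grasp point (between the pads) lies 54 mm ahead of it; z points along the fingers, y is the line along which they close (so a half turn about z gives the same grasp; the last joint's range is limited). The gripper opens to 85 mm and grips with 20 to 120 N. Pads are 22 mm wide; open, the fingers measure 114 mm over their backs; the gripper's body (76 mm by 85 mm) begins 54 mm behind the grasp point. The pads swing forward as they close: fully open they stand 13 mm farther back than shut.
Start: joints at [-76.868, 24.895, 1.432, 90.138, -0.665, 64.973, -4.303], TCP at [0.204, 0.591, 0.304] pointing down, gripper open.
Joint ranges: [-149.89, 149.89], [-25.12, 119.58], [-72.63, 75.52], [4.76, 147.25], [-75.54, 255.54], [6.69, 114.76], [-157.13, 157.13]. Speed limits (degrees/s): [127.2, 127.2, 172.46, 172.46, 180, 180, 180].

INTERFACE

Orientations are given as a 3x3 rotation matrix whose columns are the frame's x, y, z axes.
In Python, from workcell import bot, viewer, sign_off, models gives the robot as it stands.
- The arm moves only by the tool move_arm, never from a script. Its argument "steps" is a list of rows, each a list of 5 numbers: the closure, from 0 (fully open) to 1 (shut), then the shift along the world's x, y, z in mm, then the turn about the world's z in rad. In form: [[hand, tx, ty, tz, spin], ...]. A call has 1 to 10 rows; each row is the pose to reach, as a shift and turn from the pose commanded when the call began; what a row does not reach only later rows make up. A row lasts 1/12 s, in which the tool goes at most 41.7 mm and 7.16 degrees, less where a joint would pass 70% of its speed; a pose out of reach is approached as far as the arm can. A call with a gripper value outside its range is refused whole. The fingers move at their own pace and stop on an object; "squeeze" is the grip in N (left out, the last holds). Time passes only in rows, so rows that repeat a pose let the fingers close. It gives the time, the measured TCP pose, the force, the opening and the grip force at its end, in the units of the state.
- bot.get_obs(): the state, without advancing time (a new reading comes with each control period).
- viewer.read_camera(name): name is "side" or "top"; returns a dict with "frame" (400x640x3 uint8, blue, green, red), "mtx" (3x3 intrinsics, pixels), "dist" ([k1, k2, p1, p2, k3] as OpenCV has them; the pictures are not rectified), "eye" and "rotation" of the camera in the world. Camera axes: x right, y down, z forward; pixel columns grow to the right and rows downward; lengths in m; the calibration is good to about 2 mm. A picture is of the moment at which its call begins. There is no depth.
- sign_off(): hands the job in; it is judged then, once.
Trained networks look in the newest picture that a camera, given by its name, has taken for a name from the list of things; names that differ only in an ending like _2 or _b are one class to them, and where a whole thing is asked for, a point or a joint stands for the part that bears it (a point fixed in the world has none). Each returns a list of dicts, best first, with "confidence" (0 to 1); they miss things now and then, are a little off and sometimes report something else, mostly with a low value. They report only what shows in the picture. A call takes as long as a camera call. They do not tell look-alikes from the thing itself.
- models.spot_in(camera, label): "extent" ([centre column, centre row, width, height] in pixels, round what is visible of it).
The state is a dict: "time": time; "joint_positions": joint angles; "dq": joint speeds; "joint_efforts": joint torques, N m; "eef_pos": TCP position; "ee_rot": TCP orientation; "ft_force": force on the tool from outside, world axes, zero at the start; "moment": the same for the moment, N m; "finger_gap": finger opening in m; "gripper_force": force on a finger pad.
Only numpy, scipy, OpenCV 4.12 (cv2) and the standard library are available. Lean on these libraries where they do the work, as an engineer would, in place of code of your own. Each camera call takes 0.05 s, during which the arm holds its last target. There are 200 camera calls.

TASK

Gently push the plywood carriage board along the rails of the bench jig with your fingertips until you feel it drop into the locating notches and it lies flat on the rails. Then, with a fingertip, push the peg of the steel keeper bar round until the bar lies square across the board against its stop. Push only: do not grasp, lift or force the board, and leave the other things on the bench where they are.

Things in the scene. Friction and masses are not known exactly. Their poses are not given: they have to be found in the camera images.
- jig: Grey base plate, 340 x 190 x 12 mm, screwed down. Origin: centre of its underside, at bench height; x is the way to push the board, y the keeper's side, z up. Along x run two aluminium rails, 20 mm wide, at y = +-50 mm, tops at z = 42, 80 mm free between them (down to the plate at z = 12), and outside them two side guides (y = 61.5 to 70 mm either side, tops at z = 58).
- seat (a point): Where the board's origin belongs: x = 75, y = 0, z = 42 mm in the jig's frame. Each rail has two notches, 10 mm deep: a narrow one (17 mm along x) 45 mm before this point and a wide one (29 mm) 45 mm past it. The rails run on to 95 mm past this point and have no end stop.
- board: Loose plywood board, 130 (x) x 120 (y) x 18 mm, 0.5 to 0.8 kg, on the rails between the guides, axes as the jig's. Origin: centre of the plywood's underside. It starts 60 to 160 mm short of its seat, riding on feet, origin 50 mm above the bench; seated it has dropped 8 mm, to 42 mm (top at 60). A fixed round post, 30 mm wide (44 mm flange), top 56 mm above the origin, stands at x = -20, y = -28 mm.
- board_feet (a point): Midpoint between the board's feet, 8 mm below its origin. Black feet 8 mm high: a wide pair (24 mm along x) at x = +45 mm, a narrow pair (12 mm) at x = -45 mm, at y = +-50 mm. Wide feet pass over the narrow notches; the board drops only when both pairs are over their own, with 2.5 mm play each way along x. It slides with about 2 to 6 N; once dropped, pushing on meets a hard stop.
- board_heel (a point): Centre of the board's rear upright edge face (the face to push on, 120 mm wide, 18 mm high): 65 mm behind the board's origin in x, 9 mm above it. Behind and below it a finger has free room between the rails.
- keeper (a joint): Angle (rad) of the keeper bar about its upright pivot: 0 = along the jig's +x, beside the guide; it grows as the free end swings over the rails to the jig's -y; 1.571 = square across the board, at its stop. Starts at -0.3 to 0, stays where left; about 0.5 N on the peg moves it. Bar 63 to 71 mm above the bench: it clears the seated board by 3 mm but cannot pass over an unseated one.
- keeper_pivot (a point): Pivot of the keeper bar, on the bar's underside, at x = 75, y = 80, z = 63 mm in the jig's frame.
- keeper_peg (a point): Centre of the top of the upright steel peg on the keeper bar, 60 mm from the pivot: 14 mm in diameter, standing 30 mm above the bar, top 101 mm above the bench.
- tape: Roll of yellow tape, 90 mm across, 25 mm high, lying flat on the robot's side of the jig; to be left alone. Origin: centre of its underside.
- jar: Small closed jar, 52 mm across, 60 mm high, standing by the far side of the jig; to be left alone. Origin: centre of its underside.
- driver: Screwdriver lying along the far side of the jig; to be left alone. Origin: near its middle, at its underside.
- cup: Blue cup, 92 mm across and 105 mm high, with scissors and a stick in it reaching 180 mm, standing beyond the end of the rails; to be left alone. Origin: centre of its underside.
- heatgun: Orange heat gun lying on its side, about 240 x 180 x 72 mm, to the left of the jig; to be left alone. Origin: under the middle of its barrel.
- pylon: Aluminium prosthesis tube with two clamp ends, 200 mm long, 48 mm high, lying to the right of the jig; to be left alone. Origin: under its middle.
- socket: Plaster-white limb model, 124 mm across and 160 mm high, standing at the far right; to be left alone. Origin: centre of its underside.
Not all that is in view belongs to the job. Of the things that look like the board, the smallest one is meant.

How it is judged:
By the outcome, as a careful person would: the job done as asked, in the order asked, and still so for the second after the job is handed in, with the robot touching nothing.
It also fails if it takes over 48 s, if anything falls off the work surface, if the arm or the gripper's body presses on something with over 40 N, if the wrist force passes 120 N, or if a joint passes its speed limit or range.

## Working session

There is one attempt and no reset: what is moved stays moved. The work goes in short steps, Python scripts to look and compute and a tool call to move; the robot and the scene stay as the last step left them, time stands still between calls to the robot, and variables do not carry over. Pictures are saved under pics/ and viewed, at most 10 in all, crops included, and the job is handed in when it is done.

Besides the shell and the picture viewer there is one more tool, called after "Request:" as name([rows], argument=value, ...), one row to a line, values as JSON. move_arm: Moves the arm, as the interface text tells. Its arguments: {"type":"object","properties":{"steps":{"type":"array","items":{"type":"array","items":{"type":"number"}}},"squeeze":{"type":"number"}},"required":["steps"]}

```bash
mkdir -p pics; cat > h.py <<'E'
import numpy as np, cv2
from workcell import bot, viewer, sign_off, models
def ray(c,px):
    u=cv2.undistortPoints(np.array([[px]],float),c['mtx'],np.array(c['dist']))[0,0]
    d=np.array(c['rotation'])@np.array([u[0],u[1],1]); return np.array(c['eye']),d
def atz(c,px,z):
    e,d=ray(c,px); return e+d*(z-e[2])/d[2]
def proj(c,P):
    R=np.array(c['rotation']); t=-R.T@np.array(c['eye'])
    return cv2.projectPoints(np.array(P,float).reshape(-1,3),cv2.Rodrigues(R.T)[0],t,c['mtx'],np.array(c['dist']))[0].reshape(-1,2)
E
python3 - <<'E'
from h import *
o=bot.get_obs(); print(o['time'],o['eef_pos'],o['ee_rot'],o['ft_force'])
for n in('top','side'):
    c=viewer.read_camera(n); cv2.imwrite(f'pics/{n}0.png',c['frame']); print(n,c['eye'],np.round(c['rotation'],3).tolist())
    for l in('jig','board','board_heel','keeper','keeper_peg','keeper_pivot','tape','cup','jar'):
        print(l,[(np.round(d['extent']).tolist(),round(d['confidence'],2)) for d in models.spot_in(n,l)][:4])
E
```

```text
0.0 [0.20349975 0.59053915 0.30311647] [[-9.45431287e-01  3.25821305e-01 -3.98390590e-04]
 [ 3.25821527e-01  9.45430083e-01 -1.51349925e-03]
 [-1.16479853e-04 -1.56071378e-03 -9.99998775e-01]] [ 0.88040046 -0.18622938 -0.68686876]
top [2.79902459e-01 1.27951040e-03 1.34724608e+00] [[0.021, -0.986, 0.164], [-1.0, -0.021, 0.002], [0.002, -0.164, -0.986]]
jig [([316.0, 167.0, 120.0, 71.0], 0.64)]
board [([429.0, 314.0, 83.0, 81.0], 0.85), ([255.0, 259.0, 65.0, 63.0], 0.83), ([313.0, 164.0, 48.0, 52.0], 0.7)]
board_heel [([317.0, 162.0, 53.0, 45.0], 0.85), ([254.0, 258.0, 69.0, 61.0], 0.78), ([431.0, 316.0, 84.0, 86.0], 0.66)]
keeper [([276.0, 189.0, 31.0, 9.0], 0.49), ([472.0, 138.0, 54.0, 48.0], 0.3)]
keeper_peg [([275.0, 187.0, 30.0, 13.0], 0.66), ([455.0, 224.0, 28.0, 74.0], 0.24)]
keeper_pivot [([317.0, 169.0, 131.0, 76.0], 0.71)]
tape [([340.0, 224.0, 30.0, 30.0], 0.85)]
cup [([233.0, 131.0, 32.0, 42.0], 0.94), ([312.0, 126.0, 64.0, 7.0], 0.72)]
jar [([366.0, 124.0, 17.0, 17.0], 0.85)]
side [-0.36502588 -0.76677253  0.8599547 ] [[0.665, -0.429, 0.612], [-0.747, -0.356, 0.561], [-0.023, -0.83, -0.557]]
jig [([348.0, 194.0, 128.0, 80.0], 0.59)]
board [([240.0, 211.0, 81.0, 52.0], 0.88), ([344.0, 329.0, 102.0, 81.0], 0.69)]
board_heel [([345.0, 175.0, 57.0, 32.0], 0.79), ([241.0, 208.0, 78.0, 55.0], 0.63), ([370.0, 173.0, 49.0, 26.0], 0.59)]
keeper [([300.0, 172.0, 22.0, 25.0], 0.5), ([348.0, 193.0, 127.0, 80.0], 0.25)]
keeper_peg [([299.0, 172.0, 26.0, 24.0], 0.49)]
keeper_pivot [([303.0, 137.0, 26.0, 59.0], 0.64)]
tape [([322.0, 230.0, 32.0, 25.0], 0.76), ([200.0, 149.0, 52.0, 44.0], 0.65)]
cup [([305.0, 135.0, 30.0, 60.0], 0.91)]
jar [([407.0, 187.0, 19.0, 24.0], 0.69)]
```

```bash
python3 - <<'E'
import cv2
t=cv2.imread('pics/top0.png'); s=cv2.imread('pics/side0.png')
cv2.imwrite('pics/topc.png',cv2.resize(t[90:250,215:415],None,fx=4,fy=4,interpolation=2)[:600])
cv2.imwrite('pics/sidec.png',cv2.resize(s[120:260,260:440],None,fx=4.2,fy=4.2,interpolation=2))
E
```

```text
(no output)
```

View pics/top0.png

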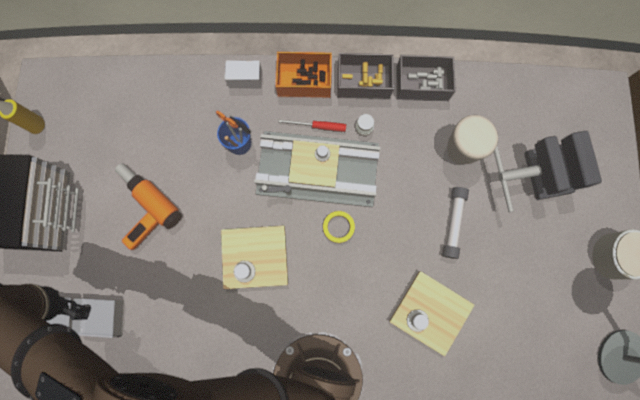

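View pics/topc.png

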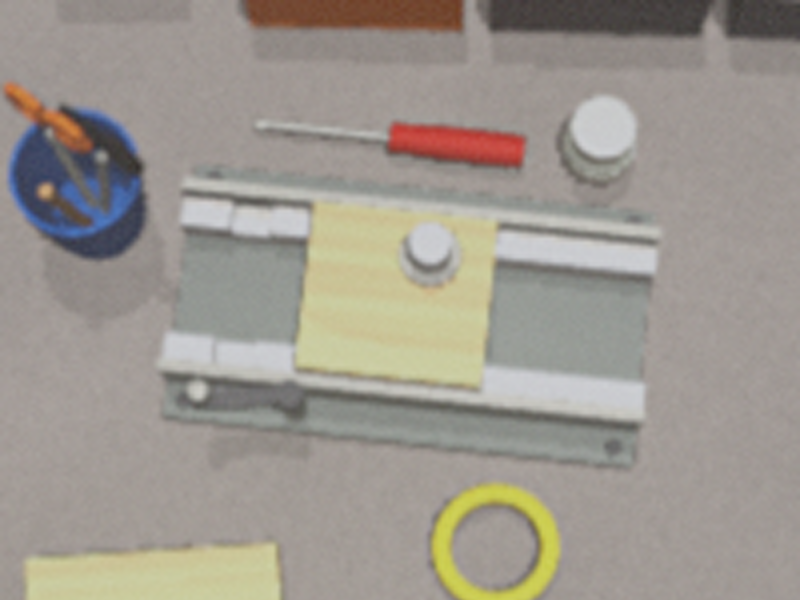

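View pics/sidec.png

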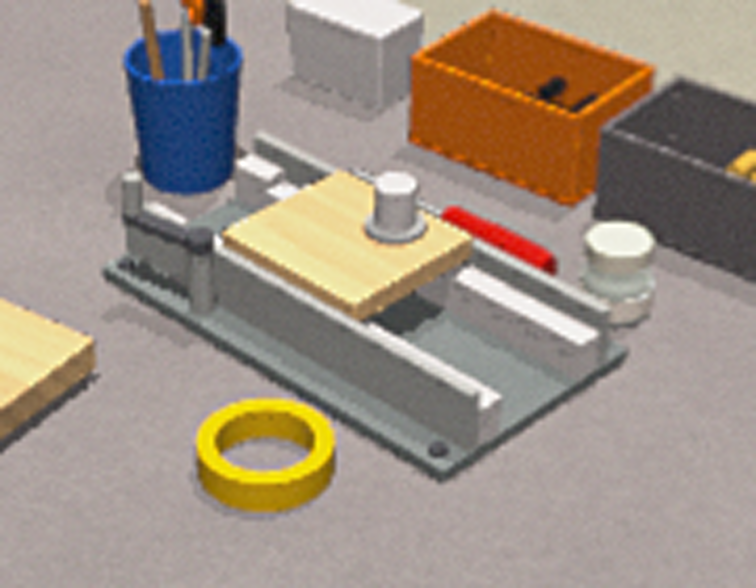

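The jig's board at (315,163) is about 48 px wide. Its look-alikes at (255,258) and (430,314) are clearly larger, 65 and 83 px, and lie off the jig, so the board on the jig is the one to push. The jig's +x runs to the image left, the keeper pivot is at about (287,190) and the peg at about (264,187).

```bash
cat >> h.py <<'E'
def w(p,P):
    P=np.atleast_2d(np.array(P,float)); c,s=np.cos(p[2]),np.sin(p[2])
    return np.c_[p[0]+c*P[:,0]-s*P[:,1],p[1]+s*P[:,0]+c*P[:,1],P[:,2]]
E
python3 - <<'E'
from h import *
from scipy.optimize import least_squares as ls
c=viewer.read_camera('top'); 
f=lambda L:np.array([[215+(u-1.5)/4,90+(v-1.5)/4] for u,v in L])
pl=f([(165,418),(633,465),(660,213),(187,167)])
M=np.array([(170,95,12),(-170,95,12),(-170,-95,12),(170,-95,12)])/1e3
r=ls(lambda p:(proj(c,w(p,M))-pl).ravel(),[.55,0,1.57],x_scale=[.01,.01,.01]); p=r.x
print('jig',p,np.degrees(p[2]),r.fun.round(2))
# board corners at z=68
b=f([(315,203),(497,222),(480,387),(295,370)])
B=[atz(c,q,.068) for q in b]
cs,sn=np.cos(p[2]),np.sin(p[2])
J=lambda P:np.array([cs*(P[0]-p[0])+sn*(P[1]-p[1]),-sn*(P[0]-p[0])+cs*(P[1]-p[1])])*1e3
print('board in jig',[J(P).round(1) for P in B],np.mean([J(P) for P in B],0))
print('post',J(atz(c,f([(431,244)])[0],.106)))
print('peg',J(atz(c,f([(198,391)])[0],.101)),'pivot',J(atz(c,f([(291,399)])[0],.071)))
print('seat world',w(p,[[.075,0,.042]]),'pivot',w(p,[[.075,.08,.063]]))
cs_=viewer.read_camera('side'); print('side chk plate', (proj(cs_,w(p,M))-[260,120])*4.2)
E
```

```text
jig [0.59311934 0.0144986  1.4928105 ] 85.53174150767148 [-0.72  0.39  0.31  0.25 -1.34 -0.54  1.76 -0.08]
board in jig [array([ 73.3, -59.7]), array([-55. , -58.6]), array([-54.1,  59.8]), array([74. , 60.5])] [9.56958316 0.49452997]
post [-11.35314153 -27.73306684]
peg [134.45570703  87.67899828] pivot [74.2283775 81.5441824]
seat world [[0.59896235 0.08927065 0.042     ]] pivot [[0.5192055 0.0955032 0.063    ]]
side chk plate [[ 95.22590899 265.0242058 ]
 [440.4784499  469.11784734]
 [624.14316326 345.09426739]
 [279.17767709 169.7121829 ]]
```

Request:
move_arm([
  [0.5, 20, -35, 0, -0.08],
  [0.5, 40, -70, 0, -0.16],
  [0.5, 60, -105, 0, -0.24],
  [0.5, 80, -140, 0, -0.32],
  [0.5, 100, -175, 0, -0.4],
  [0.5, 120, -210, 0, -0.48],
  [0.5, 140, -245, 0, -0.56],
  [0.5, 160, -280, 0, -0.64],
  [0.5, 175, -306, 0, -0.7],
  [0.5, 190, -332, 0, -0.76],
])

```text
time: 1.93
eef_pos: [0.3944, 0.2569, 0.3043]
ee_rot: [[-0.457, 0.889, 0.0], [0.889, 0.457, 0.001], [0.0, 0.001, -1.0]]
ft_force: [-0.2, 0.7, 0.0]
finger_gap: 0.0424
gripper_force: 0.0
```

```bash
cat > st.py <<'E'
from h import *
p=[0.5931,0.0145,1.4928]
o=bot.get_obs(); P=o['eef_pos']; R=np.array(o['ee_rot']); cs,sn=np.cos(p[2]),np.sin(p[2])
d=P[:2]-p[:2]
print('t',round(o['time'],2),'P',np.round(P*1e3,1),'jig',np.round([cs*d[0]+sn*d[1],-sn*d[0]+cs*d[1]],4)*1e3,'yaw y',np.degrees(np.arctan2(R[1,1],R[0,1])).round(1),'F',np.round(o['ft_force'],1),'gap',round(o['finger_gap'],4),'q',np.round(o['joint_positions'],1))
E
python3 st.py
```

```text
t 1.93 P [394.4 256.9 304.3] jig [226.2 217. ] yaw y 27.2 F [-0.2  0.7  0. ] gap 0.0424 q [-54.7  10.2  17.8 111.9  -3.7  58.3  -8.1]
```

Request:
move_arm([
  [0.5, 20, -35, 0, -0.06],
  [0.5, 40, -70, 0, -0.12],
  [0.5, 60, -105, 0, -0.18],
  [0.5, 80, -140, 0, -0.24],
  [0.5, 100, -175, 0, -0.3],
  [0.5, 120, -210, 0, -0.36],
  [0.5, 140, -245, 0, -0.42],
  [0.5, 160, -280, 0, -0.48],
  [0.5, 180, -312, 0, -0.54],
  [0.5, 192, -334, 0, -0.553],
])

```text
time: 2.77
eef_pos: [0.5869, -0.0788, 0.3042]
ee_rot: [[0.08, 0.997, 0.001], [0.997, -0.08, -0.002], [-0.002, 0.001, -1.0]]
ft_force: [0.4, -0.0, 0.2]
finger_gap: 0.0424
gripper_force: 0.0
```

Request:
move_arm([
  [0.5, 0, 0, -30, 0],
  [0.5, 0, 0, -60, 0],
  [0.5, 0, 0, -90, 0],
  [0.5, 0, 0, -115, 0],
  [0.5, 0, 0, -135, 0],
  [0.5, 0, 0, -140, 0],
  [0.5, 0, 0, -140, 0],
])

```text
time: 3.35
eef_pos: [0.5849, -0.0749, 0.1627]
ee_rot: [[0.074, 0.997, -0.003], [0.997, -0.074, -0.0], [-0.0, -0.003, -1.0]]
ft_force: [-0.2, 1.1, 0.3]
finger_gap: 0.043
gripper_force: 0.0
```

```bash
python3 st.py; python3 - <<'E'
from h import *
s=viewer.read_camera('side')['frame'];t=viewer.read_camera('top')['frame']
a=cv2.resize(s[110:240,260:440],None,fx=4.2,fy=4.2,interpolation=2)
cv2.imwrite('pics/s1.png',a)
E
```

```text
t 3.35 P [584.9 -74.9 162.7] jig [-89.8   1.2] yaw y -4.2 F [-0.2  1.1  0.3] gap 0.043 q [-17.8  32.5  28.9 105.6 -20.7  47.3  17.3]
```

View pics/s1.png

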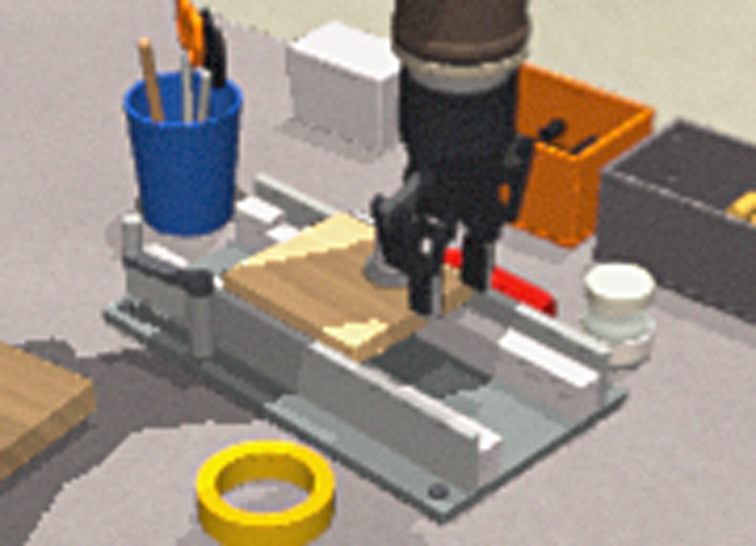

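The closed-in view shows the fingertips behind and above the board's rear edge (tips at crop (425,310) and (480,290)). The way down behind the heel is clear.

Request:
move_arm([
  [0.5, 0, 0, -15, 0],
  [0.5, 0, 0, -30, 0],
  [0.5, 0, 0, -40, 0],
  [0.5, 0, 0, -46, 0],
  [0.5, 0, 0, -46, 0],
  [0.5, 0, 0, -46, 0],
])

```text
time: 3.95
eef_pos: [0.5859, -0.0752, 0.1185]
ee_rot: [[0.074, 0.997, 0.001], [0.997, -0.074, -0.0], [-0.0, 0.001, -1.0]]
ft_force: [0.3, 0.5, 0.7]
finger_gap: 0.0426
gripper_force: 0.0
```

```bash
python3 st.py
```

```text
t 3.95 P [585.9 -75.2 118.5] jig [-90.    0.2] yaw y -4.3 F [0.3 0.5 0.7] gap 0.0426 q [-16.1  35.9  26.7 107.3 -23.1  42.2  19.3]
```

Request:
move_arm([
  [0.5, 0.5, 6, 0, 0],
  [0.5, 1, 12, 0, 0],
  [0.5, 1.3, 16, 0, 0],
  [0.5, 1.5, 19, 0, 0],
  [0.5, 1.7, 22, 0, 0],
  [0.5, 2, 25, 0, 0],
  [0.5, 2.2, 28, 0, 0],
  [0.5, 2.4, 31, 0, 0],
  [0.5, 2.7, 34, 0, 0],
  [0.5, 2.9, 37, 0, 0],
])

```text
time: 4.78
eef_pos: [0.5887, -0.0385, 0.1181]
ee_rot: [[0.075, 0.997, 0.0], [0.997, -0.075, -0.001], [-0.001, 0.001, -1.0]]
ft_force: [0.3, -5.0, 3.0]
finger_gap: 0.0425
gripper_force: 2.5
```

Request:
move_arm([
  [0.5, 0.2, 3, 0, 0],
  [0.5, 0.5, 6, 0, 0],
  [0.5, 0.7, 9, 0, 0],
  [0.5, 0.9, 12, 0, 0],
  [0.5, 1.2, 15, 0, 0],
  [0.5, 1.4, 18, 0, 0],
  [0.5, 1.6, 20, 0, 0],
  [0.5, 1.7, 22, 0, 0],
  [0.5, 1.9, 24, 0, 0],
  [0.5, 2, 26, 0, 0],
])

```text
time: 5.62
eef_pos: [0.5909, -0.0124, 0.1181]
ee_rot: [[0.075, 0.997, 0.001], [0.997, -0.075, -0.001], [-0.0, 0.001, -1.0]]
ft_force: [0.5, -6.0, 1.6]
finger_gap: 0.0427
gripper_force: 2.6
```

```bash
python3 st.py
```

```text
t 5.62 P [590.9 -12.4 118.1] jig [-26.9   0.1] yaw y -4.3 F [ 0.5 -6.   1.6] gap 0.0427 q [-22.5  36.   27.1 107.3 -23.4  42.2  13.4]
```

Request:
move_arm([
  [0.5, 0.2, 2, 0, 0],
  [0.5, 0.3, 4, 0, 0],
  [0.5, 0.5, 6, 0, 0],
  [0.5, 0.6, 8, 0, 0],
  [0.5, 0.8, 10, 0, 0],
  [0.5, 0.9, 12, 0, 0],
  [0.5, 1.1, 14, 0, 0],
  [0.5, 1.2, 15, 0, 0],
  [0.5, 1.3, 16, 0, 0],
  [0.5, 1.4, 17, 0, 0],
])

```text
time: 6.45
eef_pos: [0.5923, 0.0046, 0.1181]
ee_rot: [[0.075, 0.997, 0.001], [0.997, -0.075, -0.001], [-0.0, 0.001, -1.0]]
ft_force: [0.8, -5.5, 2.4]
finger_gap: 0.0429
gripper_force: 2.6
```

Request:
move_arm([
  [0.5, 0.1, 0.7, 0, 0],
  [0.5, 0.1, 1.4, 0, 0],
  [0.5, 0.2, 2.1, 0, 0],
  [0.5, 0.2, 2.8, 0, 0],
  [0.5, 0.3, 3.5, 0, 0],
])

```text
time: 6.87
eef_pos: [0.5926, 0.0081, 0.1181]
ee_rot: [[0.075, 0.997, 0.001], [0.997, -0.075, -0.0], [-0.0, 0.001, -1.0]]
ft_force: [1.5, -5.1, 1.5]
finger_gap: 0.0428
gripper_force: 2.5
```

Request:
move_arm([
  [0.5, 0.1, 0.7, 0, 0],
  [0.5, 0.1, 1.4, 0, 0],
  [0.5, 0.2, 2.1, 0, 0],
  [0.5, 0.2, 2.8, 0, 0],
])

```text
time: 7.2
eef_pos: [0.5922, 0.0116, 0.1178]
ee_rot: [[0.074, 0.997, -0.0], [0.997, -0.074, 0.0], [0.0, -0.001, -1.0]]
ft_force: [1.0, -3.6, 0.1]
finger_gap: 0.043
gripper_force: 1.6
```

Request:
move_arm([
  [0.5, 0, 0.6, 0, 0],
  [0.5, 0.1, 1.2, 0, 0],
  [0.5, 0.1, 1.2, 0, 0],
])

```text
time: 7.45
eef_pos: [0.5923, 0.0126, 0.1178]
ee_rot: [[0.074, 0.997, -0.0], [0.997, -0.074, 0.0], [0.0, -0.0, -1.0]]
ft_force: [1.0, -2.3, -0.1]
finger_gap: 0.0429
gripper_force: 1.2
```

Request:
move_arm([
  [0.5, 0, 0.6, 0, 0],
  [0.5, 0.1, 1.2, 0, 0],
  [0.5, 0.1, 1.2, 0, 0],
])

```text
time: 7.7
eef_pos: [0.5925, 0.0138, 0.1178]
ee_rot: [[0.074, 0.997, -0.0], [0.997, -0.074, 0.0], [0.0, -0.0, -1.0]]
ft_force: [0.5, -1.5, -1.3]
finger_gap: 0.0427
gripper_force: 1.2
```

```bash
python3 st.py; python3 - <<'E'
from h import *
a=[]
s=viewer.read_camera('side')['frame'][110:240,260:440]
t=viewer.read_camera('top')['frame'][110:225,240:400]
a=[cv2.resize(s,(790,300*190//100),interpolation=2)]
cv2.imwrite('pics/s2.png',a[0])
cv2.imwrite('pics/t2.png',cv2.resize(t,(800,575),interpolation=2))
E
```

```text
t 7.7 P [592.5  13.8 117.8] jig [-0.7  0.5] yaw y -4.2 F [ 0.5 -1.5 -1.3] gap 0.0427 q [-25.   36.2  27.2 107.  -23.5  42.5  11.1]
```

View pics/s2.png

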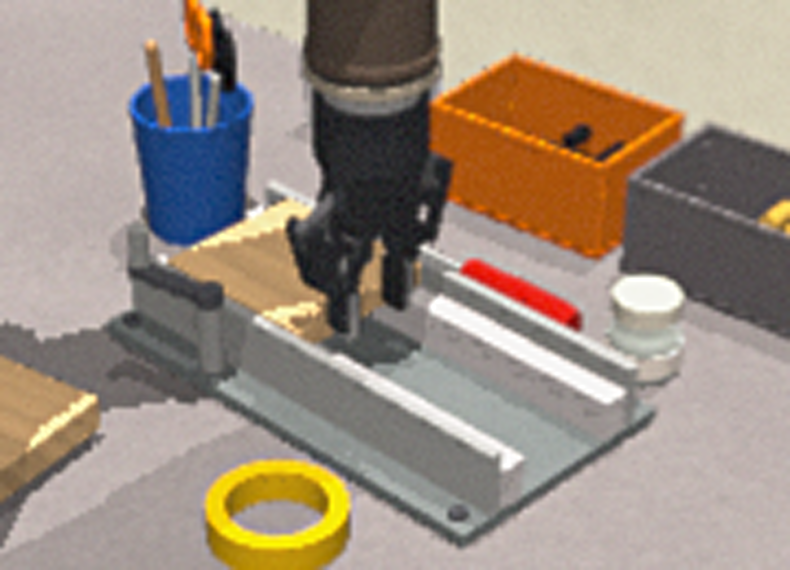

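The fingertips are at the heel (330,315). The board's near rear corner, at (300,335), now sits about at guide-top height, but the view doesn't show whether it has dropped. I'll keep probing gently for the hard stop.

Request:
move_arm([
  [0.5, 0, 0.6, 0, 0],
  [0.5, 0.1, 1.2, 0, 0],
  [0.5, 0.1, 1.2, 0, 0],
])

```text
time: 8.05
eef_pos: [0.5926, 0.0146, 0.1179]
ee_rot: [[0.074, 0.997, -0.0], [0.997, -0.074, -0.0], [-0.0, -0.0, -1.0]]
ft_force: [-0.5, -3.7, -2.0]
finger_gap: 0.0428
gripper_force: 2.0
```

Request:
move_arm([
  [0.5, 0, 0.6, 0, 0],
  [0.5, 0.1, 1.2, 0, 0],
  [0.5, 0.1, 1.2, 0, 0],
])

```text
time: 8.3
eef_pos: [0.5925, 0.0147, 0.1179]
ee_rot: [[0.075, 0.997, -0.0], [0.997, -0.075, -0.001], [-0.002, -0.0, -1.0]]
ft_force: [-0.9, -7.2, -1.3]
finger_gap: 0.0428
gripper_force: 3.5
```

Force has risen to 7 N with no motion, which is the hard stop. I'll back off, lift clear, and look.

Request:
move_arm([
  [0.5, -0.5, -6, 0, 0],
  [0.5, -1.5, -18, 0, 0],
  [0.5, -2.5, -30, 0, 0],
  [0.5, -2.5, -30, 25, 0],
  [0.5, -2.5, -45, 60, 0],
  [0.5, -2.5, -75, 95, 0],
  [0.5, -2.5, -105, 110, 0],
  [0.5, -2.5, -140, 110, 0],
  [0.5, -2.5, -175, 110, 0],
  [1, -2.5, -175, 110, 0],
])

```text
time: 9.13
eef_pos: [0.5886, -0.169, 0.2295]
ee_rot: [[0.084, 0.996, 0.002], [0.996, -0.084, -0.005], [-0.005, 0.003, -1.0]]
ft_force: [0.6, -0.6, -0.1]
finger_gap: 0.032
gripper_force: 0.0
```

```bash
python3 st.py; python3 - <<'E'
from h import *
S=viewer.read_camera('side');T=viewer.read_camera('top')
s=S['frame'][120:220,260:400]; t=T['frame'][110:215,240:390]
a=np.vstack([cv2.resize(s,(420,300),interpolation=2),cv2.resize(t,(420,294),interpolation=2)])
cv2.imwrite('pics/st3.png',a)
print(atz(T,(233,131),.09))
for l in('board','keeper_peg'): print(l,[(np.round(d['extent'],1).tolist(),round(d['confidence'],2)) for d in models.spot_in('top',l)][:3])
# predicted corners of board in both cams for seated/unseated
p=[0.5931,0.0145,1.4928]
for z in(.06,.068):
    B=w(p,[[.14,.06,z],[.01,.06,z],[.01,-.06,z],[.14,-.06,z]])
    print(z,'side crop',((proj(S,B)-[260,120])*3).round(0).tolist(),'top crop',((proj(T,B)-[240,110])*2.8+[0,300]).round(0).tolist())
E
```

```text
t 9.13 P [ 588.6 -169.   229.5] jig [-183.3   -9.8] yaw y -4.8 F [ 0.6 -0.6 -0.1] gap 0.032 q [-11.   29.9  32.3  99.2 -18.4  56.1  23.4]
[0.67604919 0.25058476 0.09      ]
board [([431.9, 313.1, 85.4, 82.0], 0.72), ([289.7, 164.2, 52.8, 48.5], 0.63), ([244.1, 257.4, 48.1, 61.9], 0.6)]
keeper_peg [([276.2, 186.9, 27.8, 10.4], 0.74), ([362.8, 123.0, 17.0, 20.2], 0.39)]
0.06 side crop [[110.0, 147.0], [200.0, 197.0], [285.0, 150.0], [195.0, 105.0]] top crop [[70.0, 497.0], [200.0, 509.0], [212.0, 393.0], [84.0, 381.0]]
0.068 side crop [[110.0, 141.0], [200.0, 190.0], [286.0, 143.0], [195.0, 98.0]] top crop [[69.0, 495.0], [200.0, 508.0], [212.0, 391.0], [84.0, 379.0]]
```

View pics/st3.png

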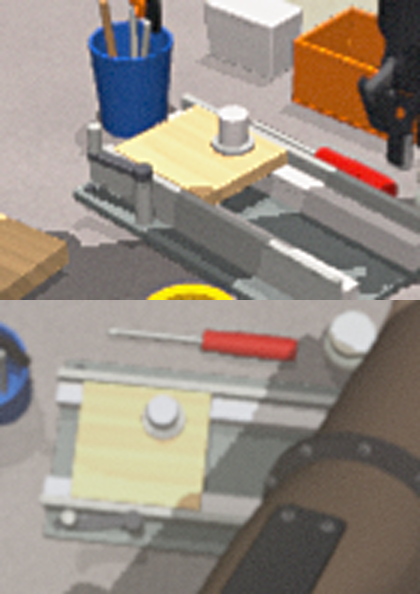

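The board lies at its seat in both views. In the top crop its rear near corner is at (202,507), against (200,508) predicted. In the side crop the rear far corner is at (288,152), which fits the dropped height better than the raised one. Next is the keeper peg, at side crop (95,130).

Request:
move_arm([
  [1, -10, 30, 5, 0],
  [1, -20, 65, 10, 0],
  [1, -32, 100, 10, 0],
  [1, -44, 135, 10, 0],
  [1, -56, 170, 10, 0],
  [1, -68, 205, 10, 0],
  [1, -80, 240, 10, 0],
  [1, -92, 275, 10, 0],
  [1, -103, 305, 10, 0],
  [1, -111, 326, 10, 0],
])

```text
time: 10.17
eef_pos: [0.4771, 0.1718, 0.2377]
ee_rot: [[0.068, 0.998, -0.001], [0.998, -0.068, 0.001], [0.001, -0.001, -1.0]]
ft_force: [0.5, -0.6, -0.9]
finger_gap: -0.0001
gripper_force: 0.0
```

Request:
move_arm([
  [1, 0, 0, -20, 0],
  [1, 0, 0, -45, 0],
  [1, 0, 0, -65, 0],
  [1, 0, 0, -80, 0],
  [1, 0, 0, -87, 0],
  [1, 0, 0, -87, 0],
  [1, 0, 0, -87, 0],
])

```text
time: 10.75
eef_pos: [0.4792, 0.1676, 0.1511]
ee_rot: [[0.073, 0.997, -0.0], [0.997, -0.073, 0.0], [0.0, -0.0, -1.0]]
ft_force: [0.2, -0.2, -0.4]
finger_gap: 0.0
gripper_force: 0.0
```

```bash
python3 st.py; python3 - <<'E'
from h import *
S=viewer.read_camera('side');T=viewer.read_camera('top')
s=S['frame'][110:220,240:380]; t=T['frame'][110:215,210:360]
cv2.imwrite('pics/st4.png',np.vstack([cv2.resize(s,(420,330),interpolation=2),cv2.resize(t,(378,264),interpolation=2)[:, :].copy() if 0 else cv2.resize(t,(420,264),interpolation=2)]))
E
```

```text
t 10.75 P [479.2 167.6 151.1] jig [143.7 125.5] yaw y -4.2 F [ 0.2 -0.2 -0.4] gap 0.0 q [-45.5  26.7  27.2 117.7 -18.8  39.7 -10.4]
```

View pics/st4.png

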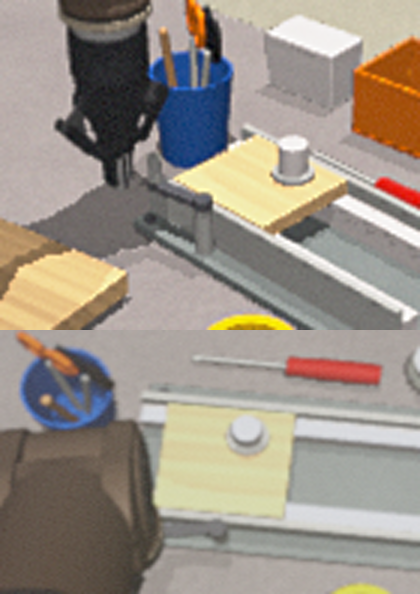

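The tips are beside the peg, on its robot side (tips at side crop (118,185), peg at (153,165)). I'll work out the arc.

```bash
python3 - <<'E'
import numpy as np
t=1.4928;c,s=np.cos(t),np.sin(t);r=20;f=np.array([143.7,125.5])
for a in np.r_[0:1.61:.1]:
    F=np.array([75,80])+60*np.array([np.cos(a),-np.sin(a)])+r*np.array([np.sin(a),np.cos(a)])
    d=F-f; print(round(a,1),F.round(1),np.round([c*d[0]-s*d[1],s*d[0]+c*d[1]],1))
E
```

```text
0.0 [135. 100.] [ 24.7 -10.7]
0.1 [136.7  93.9] [30.9 -9.4]
0.2 [137.8  87.7] [37.2 -8.9]
0.3 [138.2  81.4] [43.6 -8.9]
0.4 [138.1  75.1] [49.9 -9.6]
0.5 [137.2  68.8] [ 56.  -10.9]
0.6 [135.8  62.6] [ 62.1 -12.8]
0.7 [133.8  56.6] [ 67.9 -15.3]
0.8 [131.1  50.9] [ 73.4 -18.3]
0.9 [128.   45.4] [ 78.6 -21.9]
1.0 [124.2  40.3] [ 83.4 -26. ]
1.1 [120.   35.6] [ 87.8 -30.6]
1.2 [115.4  31.3] [ 91.7 -35.6]
1.3 [110.3  27.5] [ 95.1 -40.9]
1.4 [104.9  24.3] [ 97.9 -46.6]
1.5 [99.2 21.6] [100.2 -52.5]
1.6 [93.2 19.4] [101.8 -58.6]
```

Request:
move_arm([
  [1, 2, -10, 0, 0],
  [1, 8, -10.5, 0, 0],
  [1, 14, -10.5, 0, 0],
  [1, 19, -10.5, 0, 0],
  [1, 24.7, -10.7, 0, 0],
  [1, 31, -9.4, 0, -0.1],
  [1, 37, -9, 0, -0.2],
  [1, 43.6, -9, 0, -0.3],
  [1, 50, -9.6, 0, -0.4],
  [1, 56, -11, 0, -0.5],
])

```text
time: 11.68
eef_pos: [0.5361, 0.1565, 0.1508]
ee_rot: [[0.547, 0.837, 0.0], [0.837, -0.547, 0.0], [0.0, -0.0, -1.0]]
ft_force: [-0.1, 1.1, 0.5]
finger_gap: 0.0
gripper_force: 0.4
```

```bash
python3 st.py; python3 - <<'E'
from h import *
S=viewer.read_camera('side')
cv2.imwrite('pics/s5.png',cv2.resize(S['frame'][110:220,240:380],(560,440),interpolation=2))
E
```

```text
t 11.68 P [536.1 156.5 150.8] jig [137.1  67.9] yaw y -33.1 F [-0.1  1.1  0.5] gap 0.0 q [-46.2  32.2  34.9 111.1 -25.8  44.6 -29.8]
```

View pics/s5.png

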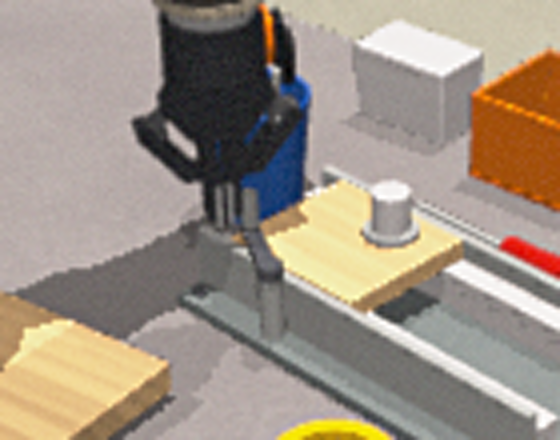

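The peg, at (250,205), is held against the fingers and the bar is swinging. I'll continue round the arc.

Request:
move_arm([
  [1, 6, -2, 0, -0.1],
  [1, 12, -4.4, 0, -0.2],
  [1, 17.4, -7.4, 0, -0.3],
  [1, 22.6, -11, 0, -0.4],
  [1, 27.4, -15, 0, -0.5],
  [1, 31.8, -19.7, 0, -0.6],
  [1, 35.7, -24.7, 0, -0.7],
  [1, 39, -30, 0, -0.8],
  [1, 42, -35.7, 0, -0.9],
  [1, 42, -35.7, 0, -0.9],
])

```text
time: 12.57
eef_pos: [0.578, 0.1194, 0.1508]
ee_rot: [[0.996, 0.093, 0.0], [0.093, -0.996, -0.001], [0.0, 0.001, -1.0]]
ft_force: [0.0, 0.8, -0.3]
finger_gap: 0.0002
gripper_force: 0.0
```

```bash
python3 st.py
```

```text
t 12.57 P [578.  119.4 150.8] jig [103.4  23.3] yaw y -84.6 F [ 0.   0.8 -0.3] gap 0.0002 q [-48.6  39.1  48.6 107.1 -37.4  51.1 -66.3]
```

Request:
move_arm([
  [1, 1.5, -2, 0, -0.05],
  [1, 2, -4, 0, -0.1],
  [1, 2.5, -6, 0, -0.15],
  [1, 2.5, -8, 0, -0.15],
  [1, 2.5, -9, 0, -0.15],
  [1, 2.5, -10, 0, -0.15],
])

```text
time: 13.07
eef_pos: [0.5798, 0.1105, 0.1509]
ee_rot: [[0.999, -0.049, -0.0], [-0.049, -0.999, 0.0], [-0.0, -0.0, -1.0]]
ft_force: [1.2, 2.7, -0.8]
finger_gap: 0.0
gripper_force: 1.5
```

Request:
move_arm([
  [1, 0, -1, 0, 0],
  [1, -0.1, -2, 0, 0],
  [1, -0.2, -2.5, 0, 0],
  [1, -0.2, -2.5, 0, 0],
])

```text
time: 13.4
eef_pos: [0.5798, 0.1101, 0.1509]
ee_rot: [[0.999, -0.05, 0.0], [-0.05, -0.999, 0.003], [-0.0, -0.003, -1.0]]
ft_force: [2.3, 7.9, -1.2]
finger_gap: 0.0
gripper_force: 3.7
```

Hard stop at jig x ≈ 94 mm, as predicted for 1.57 rad. I'll back off, lift, and move aside.

Request:
move_arm([
  [1, 0.2, 4, 0, 0],
  [1, 0.8, 12, 0, 0],
  [1, 1.5, 20, 0, 0],
  [1, 1.5, 20, 30, 0],
  [1, 1.5, 20, 65, 0],
  [1, -20, 20, 100, 0],
  [1, -50, 25, 120, 0],
  [1, -85, 30, 120, 0],
  [1, -120, 35, 120, 0],
  [1, -150, 40, 120, 0],
])

```text
time: 14.23
eef_pos: [0.4276, 0.148, 0.2707]
ee_rot: [[0.999, -0.053, -0.001], [-0.053, -0.999, 0.0], [-0.001, -0.0, -1.0]]
ft_force: [-0.6, 0.6, -0.1]
finger_gap: -0.0
gripper_force: 0.0
```

Request:
move_arm([
  [1, -10, 30, 0, 0],
  [1, -20, 60, 0, 0],
  [1, -30, 95, 0, 0],
  [1, -40, 130, 0, 0],
  [1, -45, 160, 0, 0],
  [1, -45, 160, 0, 0],
])

```text
time: 14.73
eef_pos: [0.3823, 0.3149, 0.2705]
ee_rot: [[0.999, -0.043, 0.0], [-0.043, -0.999, 0.0], [0.0, -0.0, -1.0]]
ft_force: [0.8, 0.0, -0.9]
finger_gap: 0.0003
gripper_force: 0.0
```

```bash
python3 st.py; python3 - <<'E'
from h import *
S=viewer.read_camera('side');T=viewer.read_camera('top')
s=S['frame'][110:210,250:400]; t=T['frame'][110:235,240:400]
p=[0.5931,0.0145,1.4928]
print('peg pred side',(proj(S,w(p,[[.075,.02,.101]]))-[250,110])*2.8,'top',(proj(T,w(p,[[.075,.02,.101]]))-[240,110])*2.5+[0,280])
cv2.imwrite('pics/st6.png',np.vstack([cv2.resize(s,(420,280),interpolation=2),cv2.copyMakeBorder(cv2.resize(t,(400,312),interpolation=2),0,0,0,20,0)]))
E
```

```text
t 14.73 P [382.3 314.9 270.5] jig [283.  233.5] yaw y -92.5 F [ 0.8  0.  -0.9] gap 0.0003 q [ -94.    24.9   66.9  113.7  -26.9   58.9 -107. ]
peg pred side [[198.34649356 140.86057169]] top [[122.18066104 417.65885041]]
```

View pics/st6.png

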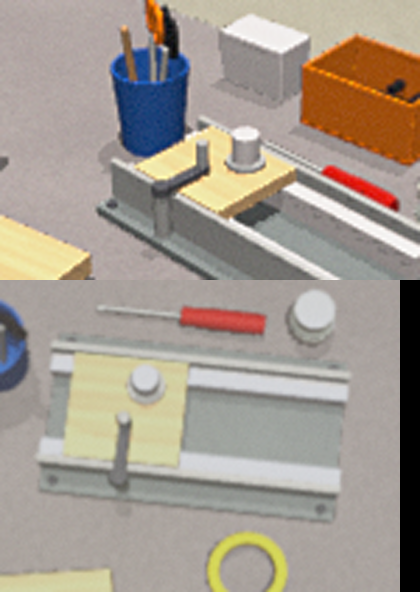

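The bar lies square across the board, with its peg at top crop (124,418) against (122,418) predicted. The board lies flat at its seat, the driver, jar, tape and cup are where they were, and the arm is clear.

```bash
python3 -c "
from workcell import sign_off
print(sign_off())"
```

```text
the job is handed in; nothing more can be done
None
```

The board is seated in its notches and the keeper bar lies square across it against its stop; each met its hard stop with no more than about 8 N of push, and I handed the job in at about 15 s with the arm clear (no verdict was shown).

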